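Sweep the flange fittings into the bay

ROBOT

A 6-joint arm with a two-finger parallel gripper is mounted at the origin on a cart in front of the work surface, level with it; the furniture and walls round the work are solid. World frame = base frame: x ahead of the robot, y to its left, z up, the work surface at z = 0. Lengths are in m, angles in rad, forces in N, time in s.
With the tool pointing down it reaches from about 0.25 to 0.775 m from the base axis. Payload 8.9 kg.
Tool frame: the origin (TCP) lies at the very end of the fingers, on their centre line; the grasp point (between the pads) lies 19 mm behind it; z points along the fingers, y is the direction in which the jaws open and shut (so a half turn about z gives the same grasp; the last joint's range is limited). The gripper opens to 85 mm and grips with 20 to 120 N. Pads are 22 mm wide; open, the fingers measure 114 mm over their backs; the gripper's body (76 mm by 85 mm) begins 54 mm behind the grasp point. The pads swing forward as they close: fully open they stand 13 mm farther back than shut.
Start: joints at [1.034, 0.291, -0.153, 1.127, 0, 1.431], TCP at [0.203, 0.484, 0.231] pointing down, gripper open.
Joint ranges: [-2.52, 2.52], [-0.91, 1.74], [-1.3, 1.37], [-1.96, 2.02], [-1.52, 1.47], [-3.14, 3.14]. Speed limits (rad/s): [2.22, 2.22, 2.79, 3.14, 3.14, 3.14].

INTERFACE

Orientations are given as a unit quaternion [w, x, y, z].
In Python, from cell import robot gives the robot as it stands. The module is installed in compiled form; this text tells all that it offers. Calls block until the motion is done:
- robot.move_pose(position, orientation): joint-space move of the TCP to a pose.
- robot.line_to(position, velocity=0.15, orientation=None, f_stop=None): straight line of the TCP; orientation=None keeps the orientation; velocity is the mean speed in m/s. With f_stop (N) it stops when the force on the tool has changed by that much, and returns True; else False.
- robot.movej(angles): joint-space move.
- robot.move_gripper(opening, grasp_force=None): finger opening in m; grasp_force is the grip in N (None keeps the last); returns when the fingers have stopped.
- robot.wait(seconds).
- robot.solve_ik(position, orientation): joint angles nearest the present ones, or None.
- robot.state(): the state.
- robot.capture(name): name is "side" or "top" or "wrist"; returns the picture (384x512x3 uint8, red, green, blue); there is no depth.
- robot.camera_info(name): a dict with "vertical_fov" (degrees; the focal length in pixels is half the picture's height over the tangent of half this angle, whatever the lens; pixels are square), "cx", "cy" (the principal point, pixels), "k1" (the pictures are not rectified: a ray, as slopes to the right and down, at radius r is drawn at 1 + k1 r^2 times it, then the intrinsics apply), "world_to_cam" (4x4, takes a point from world to camera coordinates). Camera axes: x right, y up, looking along -z (the intrinsics and any distortion apply to the point x, -y, -z); pixel columns grow to the right and rows downward; lengths in m; the calibration is good to about 2 mm. A picture is of the moment at which its call begins: read the wrist's pose just before it. camera_info takes no time and is no camera call; for the wrist camera it gives the pose at the moment of the call.
A pose or a line that the arm cannot do raises robot.IKError and nothing moves.
- robot.sign_off(): hands the job in, once; it reports no verdict.
The state is a dict: "time_s": time; "q": joint angles; "dq": joint speeds; "tau": joint torques, N m; "tool_pos": TCP position; "orientation": TCP orientation; "contact_force": force on the tool from outside, world axes, zero at the start; "moment": the same for the moment, N m; "grip_width": finger opening in m.
Only numpy, scipy, OpenCV 4.12 (cv2) and the standard library are available. Lean on these libraries where they do the work, as an engineer would, in place of code of your own. Each camera call takes 0.05 s, during which the arm holds its last target.

TASK

With the fingertips, sweep the three loose vacuum fittings lying on the dark mat - the blank flange and the large and the small centring ring - across the mat and through the open side of the yellow-floored bay, until all three lie flat and wholly inside its walls. Only push them along the mat: do not pick up, lift or tip any of them. Leave the other things on the bench where they are, and finish with the hand clear.

Things in the scene. Friction and masses are not known exactly. Their poses are not given: they have to be found in the camera images.
- bay: Fixed bay on the dark mat: three aluminium walls, 4 mm thick and 22 mm high, round a flat yellow floor level with the mat (no step). Inside 140 mm wide (its x) and 120 mm deep (its y). Origin: centre of the floor, at the mat's surface (world z = 0.002). Back wall at its y = -60 mm, side walls at its x = +70 and -70 mm; the side at y = +60 mm is open. Place and yaw vary.
- bay_mouth (a point): Middle of the bay's open side, on the floor; same axes as the bay. The fixed mat, 245 x 430 x 2 mm, lies left of the round vacuum pot and in front of a 0.33 m tall controller box. The pot with its gauge and the shaker on the far right are tall: come across from the right with the fingertips about 0.4 m up, near the bench's front edge.
- flange: Loose light grey metal blank flange, a flat disc 40 mm across and 10 mm high with a raised step, 60 g. Origin: centre of its underside. To be swept into the bay.
- large_ring: Larger of two loose light metal centring rings, each with a black o-ring round it, lying flat, 39 mm across and 9 mm high, 20 g; the soft o-ring gives way, so a pushing finger stops about 16 mm from the centre. Origin: centre of its underside. To be swept into the bay.
- small_ring: Smaller of two loose light metal centring rings, each with a black o-ring round it, lying flat, 30 mm across and 9 mm high, 20 g; the soft o-ring gives way, so a pushing finger stops about 12 mm from the centre. Origin: centre of its underside. To be swept into the bay.
- weight: Brass weight with a knob on top, 31 mm across and 47 mm high, standing on the mat near its far left corner. Origin: centre of its underside. Leave it alone.
- stopper: Red rubber stopper, 30 mm across and 27 mm high, standing on the mat near its near left corner. Origin: centre of its underside. Leave it alone.
- dish: Aluminium weighing dish, 68 mm across and 15 mm high, on the bench left of the mat. Origin: centre of its underside. Leave it alone.
- puck: Brown epoxy puck, 40 mm across and 22 mm high, on the bench left of the mat. Origin: centre of its underside. Leave it alone.
- timer: White lab timer, 56 x 64 x 18 mm, on the right of the bench. Origin: centre of its underside. Leave it alone.
- notes: Dark notepad, 70 x 110 x 12 mm, on the right of the bench. Origin: centre of its underside. Leave it alone.

How it is judged:
At the end, for the whole second after the job is handed in: Blank flange, large and small centring ring all lie flat (tilt under 0.15 rad, on the floor to 5 mm) and at rest inside the bay: each origin between the side walls and the back wall and past the mouth line by at least 18 mm (flange, large ring) or 14 mm (small ring) (x of flange in the frame of bay between -0.07 and 0.07 m and y of flange in the frame of bay between -0.06 and 0.042 m and z of each of flange, large_ring, small_ring in the frame of bay below 0.005 m and angle between each of flange, large_ring, small_ring's own z axis and vertical below 0.15 rad and linear speed of each of flange, large_ring, small_ring below 0.01 m/s and x of large_ring in the frame of bay between -0.07 and 0.07 m and y of large_ring in the frame of bay between -0.06 and 0.042 m and x of small_ring in the frame of bay between -0.07 and 0.07 m and y of small_ring in the frame of bay between -0.06 and 0.046 m); the robot touches nothing.
It fails at once if the blank flange is lifted (more than 12 mm) or tipped (more than 0.5 rad) (height (world z) of flange above 0.014 m or angle between flange's own z axis and vertical above 0.5 rad).
It fails at once if the large centring ring is lifted (more than 12 mm) or tipped (more than 0.5 rad) (height (world z) of large_ring above 0.014 m or angle between large_ring's own z axis and vertical above 0.5 rad).
It fails at once if the small centring ring is lifted (more than 12 mm) or tipped (more than 0.5 rad) (height (world z) of small_ring above 0.014 m or angle between small_ring's own z axis and vertical above 0.5 rad).
It fails at once if one of the other things (weight, stopper, dish, puck, timer, notepad) is moved by more than 15 mm or tipped over (distance of any of weight, stopper, dish, puck, timer, notes from where it was at the start of the episode above 0.015 m or angle between any of weight, stopper, dish, puck, timer, notes's own z axis and vertical above 0.5 rad).
It also fails if it takes over 72 s, if anything falls off the work surface, if the arm or the gripper's body presses on something with over 40 N, if the wrist force passes 120 N, or if a joint passes its speed limit or range.

## Working session

There is one attempt and no reset: what is moved stays moved. The work goes in short steps, each a Python script; the robot and the scene stay as the last script left them, time stands still between calls to the robot, and variables do not carry over. Pictures are saved under pics/ and viewed, and the job is handed in when it is done.

```bash
ls; mkdir -p pics; python3 - <<'E'
from cell import robot
import cv2
s=robot.state(); print(s)
for n in ("side","top","wrist"):
    print(n,robot.camera_info(n)); cv2.imwrite(f"pics/a_{n}.png",robot.capture(n)[:,:,::-1])
E
```

```text
pics
{'time_s': 0.0, 'q': array([ 1.03371447e+00,  2.91279992e-01, -1.54140694e-01,  1.12670027e+00,
        2.50963859e-05,  1.43149902e+00]), 'dq': array([-3.22931541e-04,  5.19290814e-05,  1.30566837e-03,  6.29447336e-04,
       -1.27942391e-03, -1.15717641e-03]), 'tau': array([-1.73937795e-03, -5.37149334e+01,  3.31365573e+01,  1.62193755e-02,
       -3.64227280e-04,  1.12670210e-05]), 'tool_pos': array([0.20313005, 0.48362709, 0.2307271 ]), 'orientation': array([-2.31580084e-04,  1.97583531e-01,  9.80285831e-01, -6.20636016e-04]), 'contact_force': array([-0.34657217,  0.61224368,  0.24244725]), 'moment': array([-0.04981013, -0.00017422, -0.00548192]), 'grip_width': 0.08523316013683956}
side {'vertical_fov': 57.935436732132054, 'cx': 254.64800568930082, 'cy': 193.37747129623565, 'k1': -0.06293117484515905, 'world_to_cam': array([[-0.98197092, -0.18725029, -0.02589268,  0.46081281],
       [ 0.04316882, -0.35549235,  0.93368177, -0.02834304],
       [-0.18403683,  0.91573059,  0.35716653, -1.26452961],
       [ 0.        ,  0.        ,  0.        ,  1.        ]])}
top {'vertical_fov': 44.11296995684199, 'cx': 257.8917958640073, 'cy': 191.33956200451323, 'k1': -0.18989244991785703, 'world_to_cam': array([[-0.0147991 , -0.99985394, -0.00854892,  0.07504872],
       [ 0.98970808, -0.01586493,  0.1422189 , -0.45103354],
       [-0.14233376, -0.00635622,  0.98979831, -1.6037284 ],
       [ 0.        ,  0.        ,  0.        ,  1.        ]])}
wrist {'vertical_fov': 70.28377487854375, 'cx': 253.21459480337302, 'cy': 191.1757499552638, 'k1': 0.020624010974391704, 'world_to_cam': array([[ 0.38681751,  0.92215549, -0.00121002, -0.52343741],
       [-0.87719984,  0.36755458, -0.30890786,  0.04105624],
       [-0.28441633,  0.12055239,  0.9510912 , -0.37917742],
       [ 0.        ,  0.        ,  0.        ,  1.        ]])}
```

View pics/a_top.png

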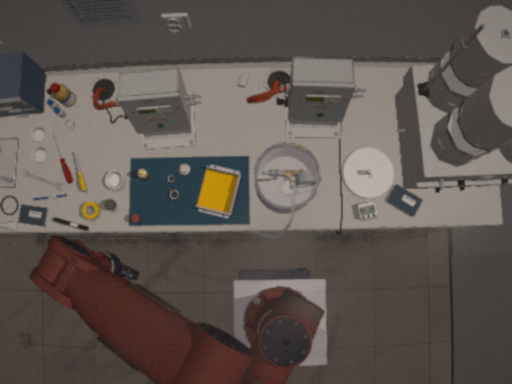

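View pics/a_side.png

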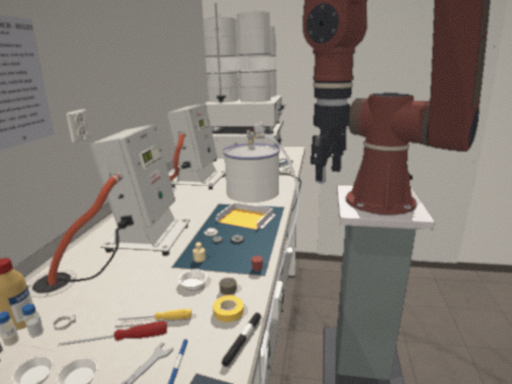

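View pics/a_wrist.png

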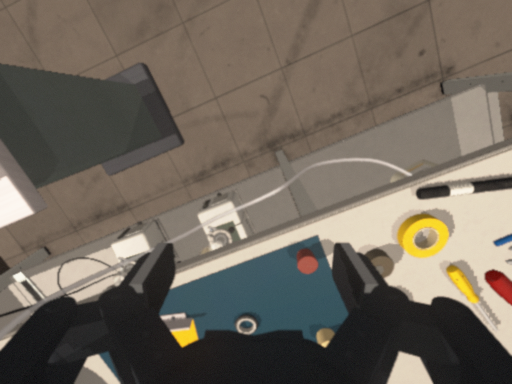

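```bash
cat > h.py <<'E'
import numpy as np, cv2
from cell import robot
def K(ci):
    f=192/np.tan(np.radians(ci["vertical_fov"])/2); return f
def proj(ci,P):
    P=np.atleast_2d(P); W=np.asarray(ci["world_to_cam"]); c=P@W[:3,:3].T+W[:3,3]
    x=c[:,0]/-c[:,2]; y=-c[:,1]/-c[:,2]; d=1+ci["k1"]*(x*x+y*y); f=K(ci)
    return np.c_[ci["cx"]+f*x*d, ci["cy"]+f*y*d]
def cast(ci,uv,z):
    uv=np.atleast_2d(np.asarray(uv,float)); f=K(ci)
    cam=np.array([[f,0,ci["cx"]],[0,f,ci["cy"]],[0,0,1]])
    n=cv2.undistortPoints(uv.reshape(-1,1,2),cam,np.array([ci["k1"],0,0,0,0.]),None,None,None).reshape(-1,2) if False else None
    d=(uv-[ci["cx"],ci["cy"]])/f; n=d.copy()
    for _ in range(30): n=d/(1+ci["k1"]*(n**2).sum(1,keepdims=True))
    r=np.c_[n[:,0],-n[:,1],-np.ones(len(n))]; W=np.asarray(ci["world_to_cam"]); R=W[:3,:3]; o=-R.T@W[:3,3]
    v=r@R; t=(z-o[2])/v[:,2]
    return o+t[:,None]*v
E
python3 - <<'E'
from h import *
ci=robot.camera_info("top")
for n,p,z in [("mat",(130,157),.002),("mat",(250,157),.002),("mat",(249,224),.002),("mat",(131,224),.002),("weight",(143,174),.04),("stop",(135,218),.02),("flange",(184,169),.012),("r1",(171,179),.01),("r2",(174,195),.01),("dish",(114,180),.01),("bayTL",(208,166),.024),("bayTR",(240,173),.024),("bayBL",(196,209),.024),("bayBR",(231,217),.024)]: print(n,p,cast(ci,p,z)[0].round(3))
a=cv2.imread("pics/a_top.png")[145:235,100:330]
cv2.imwrite("pics/a_topc.png",cv2.resize(a,None,fx=3.4,fy=3.4,interpolation=cv2.INTER_CUBIC))
E
```

```text
mat (130, 157) [0.59  0.529 0.002]
mat (250, 157) [0.58  0.095 0.002]
mat (249, 224) [0.342 0.101 0.002]
mat (131, 224) [0.347 0.52  0.002]
weight (143, 174) [0.519 0.47  0.04 ]
stop (135, 218) [0.366 0.501 0.02 ]
flange (184, 169) [0.539 0.329 0.012]
r1 (171, 179) [0.504 0.375 0.01 ]
r2 (174, 195) [0.447 0.364 0.01 ]
dish (114, 180) [0.505 0.584 0.01 ]
bayTL (208, 166) [0.546 0.242 0.024]
bayTR (240, 173) [0.519 0.13  0.024]
bayBL (196, 209) [0.395 0.284 0.024]
bayBR (231, 217) [0.365 0.162 0.024]
```

View pics/a_topc.png

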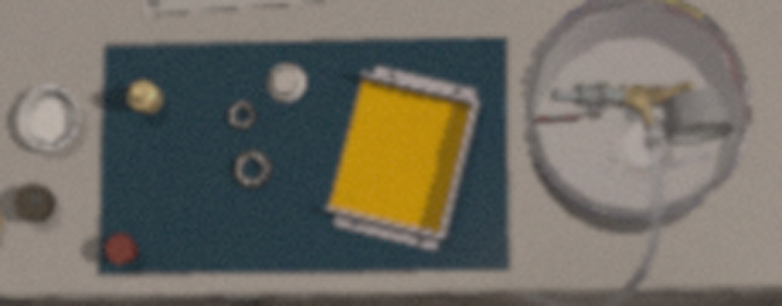

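```bash
python3 - <<'E'
from h import *
from scipy.spatial.transform import Rotation as Ro
s=robot.state(); q=s["orientation"]; R=Ro.from_quat([q[1],q[2],q[3],q[0]]).as_matrix()
W=robot.camera_info("wrist")["world_to_cam"]; o=-W[:3,:3].T@W[:3,3]
print(o, R.T@(o-s["tool_pos"])); print(R.round(3)); print((W[:3,:3]@R).round(3))
# push direction angle: tool z down, tool x = d
by=np.array([.24,.97]);by/=np.linalg.norm(by)
for sg in (1,-1):
  x=np.array([*(sg*by),0]); z=np.array([0,0,-1.]); y=np.cross(z,x); M=np.c_[x,y,z]
  qq=Ro.from_matrix(M).as_quat(); qq=[qq[3],*qq[:3]]
  for p in ([.40,.32,.30],[.42,.45,.30],[.55,.36,.1],[.55,.36,.004],[.42,.18,.004],[.5,.2,.004],[.46,.38,.004]): print(sg,p,robot.solve_ik(p,qq))
E
```

```text
[0.13066427 0.51334321 0.37275533] [ 0.07837098 -0.000943   -0.14186696]
[[-0.922  0.387 -0.   ]
 [ 0.387  0.922 -0.001]
 [ 0.    -0.001 -1.   ]]
[[ 0.001  1.     0.   ]
 [ 0.951 -0.001  0.309]
 [ 0.309 -0.    -0.951]]
1 [0.4, 0.32, 0.3] [ 0.53194279  0.23797372 -0.04432262  1.28849999  0.          2.3452906 ]
1 [0.42, 0.45, 0.3] [0.7011577  0.44926516 0.26017642 1.38170758 0.         2.51450551]
1 [0.55, 0.36, 0.1] [0.46843441 0.63017492 0.03560369 0.97622509 0.         2.28178222]
1 [0.55, 0.36, 0.004] [ 0.46843441  0.72752693 -0.06084952  0.78241989  0.          2.28178222]
1 [0.42, 0.18, 0.004] [ 0.24466984  0.43902649 -0.64151399  0.49025585  0.          2.05801765]
1 [0.5, 0.2, 0.004] [ 0.24471757  0.55099903 -0.42146379  0.59833351  0.          2.05806538]
1 [0.46, 0.38, 0.004] [ 0.56795973  0.6345454  -0.25249951  0.68375141  0.          2.38130754]
-1 [0.4, 0.32, 0.3] [ 0.53194279  0.23797372 -0.04432262  1.28849999  0.         -0.79630205]
-1 [0.42, 0.45, 0.3] [ 0.7011577   0.44926516  0.26017642  1.38170758  0.         -0.62708714]
-1 [0.55, 0.36, 0.1] [ 0.46843441  0.63017492  0.03560369  0.97622509  0.         -0.85981044]
-1 [0.55, 0.36, 0.004] [ 0.46843441  0.72752693 -0.06084952  0.78241989  0.         -0.85981044]
-1 [0.42, 0.18, 0.004] [ 0.24466984  0.43902649 -0.64151399  0.49025585  0.         -1.08357501]
-1 [0.5, 0.2, 0.004] [ 0.24471757  0.55099903 -0.42146379  0.59833351  0.         -1.08352728]
-1 [0.46, 0.38, 0.004] [ 0.56795973  0.6345454  -0.25249951  0.68375141  0.         -0.76028511]
```

```bash
cat >> h.py <<'E'
from scipy.spatial.transform import Rotation as Ro
def quat(d):
    "tool down, tool x along world direction d (xy)"
    d=np.asarray(d,float)/np.linalg.norm(d); x=np.array([*d,0]); z=np.array([0,0,-1.])
    q=Ro.from_matrix(np.c_[x,np.cross(z,x),z]).as_quat(); return np.array([q[3],*q[:3]])
E
python3 - <<'E'
from h import *
import pickle
q=quat([.24,.97])
robot.line_to([.25,.45,.38],velocity=.3)
robot.move_pose([.45,.36,.36],q)
print(robot.state()["tool_pos"],robot.state()["time_s"])
ci=robot.camera_info("wrist"); im=robot.capture("wrist")[:,:,::-1]
cv2.imwrite("pics/b.png",im); pickle.dump(ci,open("b.pkl","wb"))
E
```

```text
[0.44903232 0.36037819 0.35932317] 1.8083
```

View pics/b.png

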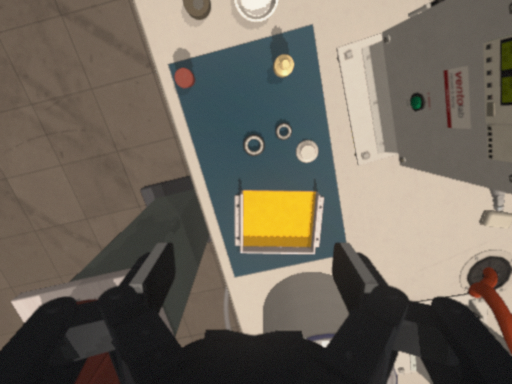

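```bash
python3 - <<'E'
from h import *
import pickle
ci=pickle.load(open("b.pkl","rb")); im=cv2.imread("pics/b.png")
hsv=cv2.cvtColor(im,cv2.COLOR_BGR2HSV)
yel=((hsv[...,0]>18)&(hsv[...,0]<32)&(hsv[...,1]>150)).astype(np.uint8)
yel[:180]=0
cs,_=cv2.findContours(yel,cv2.RETR_EXTERNAL,cv2.CHAIN_APPROX_NONE); c=max(cs,key=cv2.contourArea)
w=cast(ci,c[:,0,:],.002)[:,:2]
rect=cv2.minAreaRect((w*1000).astype(np.float32)); print("yellow rect",rect, cv2.boxPoints(rect).round(1).tolist())
# light blobs on the mat
mat=((hsv[...,0]>90)&(hsv[...,0]<115)&(hsv[...,1]>90)).astype(np.uint8)
g=im.max(2)
for n,(u,v),z in (("large",(254,145),.0065),("small",(284,130),.0065),("flange",(308,151),.010)):
    y0,x0=v-16,u-16; sub=1-mat[y0:v+17,x0:u+17]
    br=(im[y0:v+17,x0:u+17,2]>90).astype(np.uint8)   # red channel: metal vs mat
    k,l,st,ce=cv2.connectedComponentsWithStats(br,connectivity=8)
    i=1+np.argmax(st[1:,4]); cc,_=cv2.findContours((l==i).astype(np.uint8),cv2.RETR_EXTERNAL,cv2.CHAIN_APPROX_NONE)
    (cx,cy),r=cv2.minEnclosingCircle(cc[0]); p=cast(ci,[[cx+x0,cy+y0],[cx+x0+r,cy+y0]],z)
    print(n,cx+x0,cy+y0,r,p[0].round(4),"radius mm",1e3*np.linalg.norm(p[1]-p[0]))
# mat corners
print("mat",cast(ci,[(169,65),(313,25),(345,258),(235,276)],.002).round(3).tolist())
print("wall tops",cast(ci,[(236,196),(323,197),(238,254),(318,252)],.024).round(3).tolist())
o=cv2.resize(im[110:280,170:370],None,fx=4,fy=3.5,interpolation=cv2.INTER_CUBIC); cv2.imwrite("pics/b2.png",o)
E
```

```text
yellow rect ((462.6851501464844, 209.79196166992188), (119.71158599853516, 138.89822387695312), 75.39834594726562) [[380.3999938964844, 169.39999389648438], [514.7999877929688, 134.39999389648438], [545.0, 250.1999969482422], [410.6000061035156, 285.20001220703125]]
large 253.60000038146973 145.0 10.018083572387695 [0.4509 0.3647 0.0065] radius mm 18.09822187750771
small 283.23684215545654 131.07894706726074 8.115012168884277 [0.5078 0.3762 0.0065] radius mm 14.406923285610016
flange 306.94117641448975 151.05882263183594 12.124740600585938 [0.5419 0.3318 0.01  ] radius mm 21.820246275638198
mat [[0.345, 0.526, 0.002], [0.588, 0.526, 0.002], [0.58, 0.091, 0.002], [0.346, 0.102, 0.002]]
wall tops [[0.398, 0.284, 0.024], [0.554, 0.244, 0.024], [0.37, 0.165, 0.024], [0.525, 0.132, 0.024]]
```

View pics/b2.png

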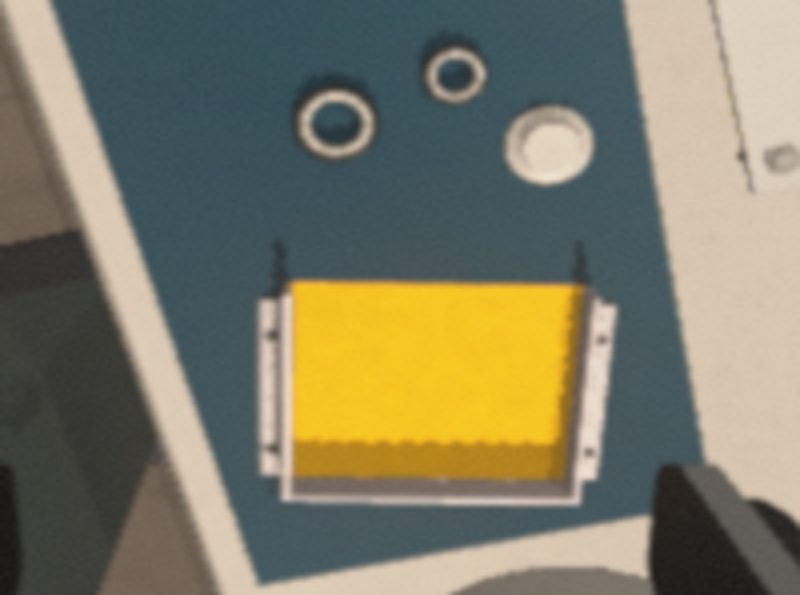

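```bash
cat >> h.py <<'E'
C=np.array([.4627,.2098]); Y=np.array([.252,.968]); Y/=np.linalg.norm(Y); X=np.array([Y[1],-Y[0]])
def tobay(p): d=np.asarray(p)[:2]-C; return np.array([d@X,d@Y])
def toworld(b): return C+b[0]*X+b[1]*Y
def push(p,tb,r,back=.015,v=.06,zt=.0035,hi=.09):
    p=np.asarray(p)[:2]; t=toworld(tb); d=(t-p)/np.linalg.norm(t-p); q=quat(-d)
    off=.011+np.sqrt(r*r-.007**2)
    a=p-d*(off+back); e=t-d*off
    robot.move_pose([*a,hi],q)
    robot.line_to([*a,.02],velocity=.15)
    hit=robot.line_to([*a,zt],velocity=.03,f_stop=3)
    z=robot.state()["tool_pos"][2]; print("down",hit,z)
    if hit: z+=.0015; robot.line_to([*a,z],velocity=.03)
    else: z=zt
    hit=robot.line_to([*e,z],velocity=v,f_stop=25)
    s=robot.state(); print("push stop",hit,s["tool_pos"].round(4),"wanted",e.round(4),"F",s["contact_force"].round(1))
    b=s["tool_pos"][:2]-d*.02
    robot.line_to([*b,z],velocity=.1); robot.line_to([*b,hi],velocity=.2)
    print("t",robot.state()["time_s"])
E
python3 - <<'E'
from h import *
for p in [(.4509,.3647),(.5078,.3762),(.5419,.3318)]: print((tobay(p)*1000).round(1))
robot.move_gripper(.014); print(robot.state()["grip_width"])
push((.5419,.3318),(.036,-.022),.020)
import pickle
robot.move_pose([.45,.38,.30],quat(Y))
ci=robot.camera_info("wrist"); im=robot.capture("wrist")[:,:,::-1]
cv2.imwrite("pics/c.png",im); pickle.dump(ci,open("c.pkl","wb")); print(robot.state()["time_s"])
E
```

```text
[-50.4 146.9]
[  1.7 172.4]
[ 45.9 138. ]
0.014181064414710084
down False 0.0034463621310301708
push stop False [0.5013 0.2078 0.0035] wanted [0.5013 0.2077] F [-0.4  0.6  0.3]
t 8.975
10.0583
```

View pics/c.png

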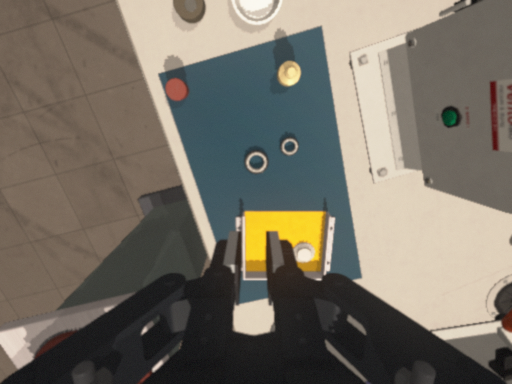

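The flange is in the bay at pixel (303,252), and the rings at (256,161) and (290,146) haven't moved. Next I push the large ring, then the small one.

```bash
python3 - <<'E'
from h import *
import pickle
ci=pickle.load(open("c.pkl","rb"))
for p in [(303.5,252),(256,161),(289.5,146)]:
    w=cast(ci,p,.009)[0]; print(w.round(4),(tobay(w)*1000).round(1))
push((.4509,.3647),(-.038,-.022),.016)
push((.5078,.3762),(.0,.008),.012)
robot.move_pose([.45,.40,.30],quat(Y)); robot.move_gripper(.085)
ci=robot.camera_info("wrist"); im=robot.capture("wrist")[:,:,::-1]
cv2.imwrite("pics/d.png",im); pickle.dump(ci,open("d.pkl","wb")); print(robot.state()["time_s"])
E
```

```text
[0.4925 0.185  0.009 ] [ 35.1 -16.5]
[0.4514 0.3666 0.009 ] [-50.4 148.9]
[0.5084 0.3765 0.009 ] [  2.2 172.9]
down False 0.003437421474271486
push stop False [0.425  0.2232 0.0035] wanted [0.425  0.2231] F [-0.3  1.1  0.1]
t 16.3917
down False 0.0034342769356321724
push stop False [0.4702 0.2376 0.0035] wanted [0.4702 0.2376] F [-0.1  0.3 -0.4]
t 22.5667
24.3
```

View pics/d.png

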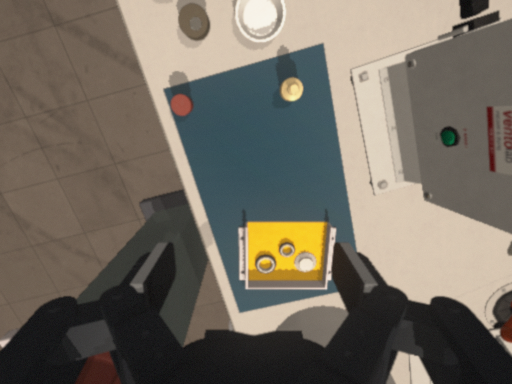

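All three are in the bay: large ring (265,264), small ring (287,249), flange (305,262). I'll compute their bay coordinates, check that the bystanders haven't moved, and hand in.

```bash
python3 - <<'E'
from h import *
import pickle
ci=pickle.load(open("d.pkl","rb"))
for n,p in [("large",(265,264)),("small",(287,249)),("flange",(305.5,262))]:
    w=cast(ci,p,.008)[0]; print(n,w.round(4),(tobay(w)*1000).round(1))
cb=pickle.load(open("b.pkl","rb"))
for n,p0,p1,z in [("weight",(284,65),(291,89),.04),("stopper",(184,78),(181,105),.02)]: print(n,cast(cb,p0,z)[0].round(3),cast(ci,p1,z)[0].round(3))
s=robot.state(); print(s["tool_pos"].round(3),s["contact_force"].round(1),s["time_s"])
robot.sign_off()
E
```

```text
large [0.4204 0.1978 0.008 ] [-37.9 -22.3]
small [0.466 0.218 0.008] [1.2 8.8]
flange [0.4929 0.1835 0.008 ] [ 35.9 -17.9]
weight [0.526 0.477 0.04 ] [0.525 0.479 0.04 ]
stopper [0.367 0.499 0.02 ] [0.366 0.498 0.02 ]
[0.45 0.4  0.3 ] [ 0.7 -0.3 -0.4] 24.3
the job is handed in; nothing more can be done
```

I swept all three fittings into the bay, one straight push each, with two slightly open fingertips about 1.5 mm above the mat. I handed the job in at 24.3 s; no verdict was reported.

Final positions from the last wrist picture, in bay coordinates:

| Fitting | x (mm) | y (mm) | y limit (mm) |
|---|---|---|---|
| Flange | 36 | −18 | 42 |
| Large ring | −38 | −22 | 42 |
| Small ring | 1 | 9 | 46 |

- **Fittings:** All three looked flat in that picture and lie well inside the walls. I judged flatness by eye and took no second picture to confirm they were at rest.
- **Bystanders:** The weight and stopper are within about 2 mm of where they started. I didn't measure the dish, puck, timer or notepad; the hand never worked near them.
- **Pushing forces:** Forces read after each push were about 1 N, and no force stop tripped.
- **Hand:** It finished clear, 0.30 m up with no contact force.
- **Measurement disagreement:** The flange stopped about 4 mm short of its aimed depth (−22 mm), probably because of image calibration or where the fingers met its step. The top and wrist cameras differed by up to about 4 mm on the fittings and 7 mm on the bay centre and the weight. I used the wrist values because they gave the bay as 119.7 × 138.9 mm, against the stated 120 × 140.

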